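Square up the swivel fence with a try square and hold it

TASK

The clamp knob of the cutting board's swivel fence has been slackened and the loose fence is no longer true to the rail. Pick up the try square, lay it flat on the board in the corner between the steel rail and the fence, and press it home so that its blue stock lies flush along the rail and its blade lies flush along the fence, which swings true against it. Finish while still gripping the square and pressing it against both faces, so that the fence is held square for tightening; leave the other things on the bench alone.

Things in the scene. Friction and masses are not known exactly. Their poses are not given: they have to be found in the camera images.
- try_square: Joiner's try square lying flat, 0.36 kg. Origin: its heel (outer right-angle corner), underside. Blue aluminium stock: from the heel 130 mm along -x, 36 mm wide (y 0 to -36 mm), 24 mm high. Steel blade: 28 mm wide (x 0 to -28 mm), along -y to 162 mm from the heel. Its face y = 0 goes against the rail, its face x = 0 against the fence; its axes are then parallel to the board's.
- square_grip (a point): Grip point at the balance of the try square: middle of the stock's width, 55 mm from the heel, at mid height (12 mm above the underside; local -55, -18, 12 mm). Grip across the stock (along the square's y), clear of the blade, with the fingertips at least 10 mm above the underside.
- blade_tip (a point): Outer corner of the blade's free end, 162 mm from the heel along -y, mid height (12 mm; the blade is 2.5 mm thick, about 11 to 13 mm above the underside).
- board: Plywood cutting board, 260 (x) x 270 (y) x 18 mm, screwed to the bench. Origin: centre of its underside. x points to its far edge, where the fence is; y to its left edge, where the rail is.
- corner (a point): The inner corner on the board's top (18 mm above the bench), where the rail's inner face meets the line of the fence's inner face when the fence is square: 70 mm along x and 108 mm along y from the board's origin; same axes as the board. The heel of the square belongs here.
- rail_mid (a point): Middle of the upper inner edge of the steel knife rail, which is fixed along the board's left side, parallel to the board's x: 210 mm long, 20 mm wide, only 8 mm high above the board, so fingers on the upper part of the stock pass over it. Its inner face (towards the board's -y) takes the stock; it ends 23 mm past the corner. Press 10 N or so: friction takes a part.
- fence_pivot (a point): Aluminium fence bar on the board's far side, 176 mm long, 30 mm wide, 22 mm high above the board, swivelling with light friction. This point: on the pivot axis at the board's top, 15 mm behind its inner face, which looks to -x. It runs from there 38 mm along +y (to 2 mm from the rail line) and 138 mm along -y, where a slotted plate under a black star knob follows.
- fence (a joint): Swivel angle of the fence, rad: 0 = square to the rail; positive is counter-clockwise from above (its free right end goes away from the robot); -0.2 to 0.2. The pivot lies 40 mm from the rail's inner face, so a square slid along the rail swings the fence to 0 from either side with about 2 N, then stops hard.
- heel_lift: Tan leather heel piece, 62 x 70 x 6 mm, lying on the front right part of the board; bystander.
- dye_bottle: Brown bottle with black cap, 46 mm wide, 85 mm high; bystander.
- polish_tin: Round brown polish tin, 70 mm wide, 22 mm high; bystander.
- beeswax: Yellow block of wax, 43 x 54 x 20 mm; bystander.

How it is judged:
By the outcome, as a careful person would: the job done as asked, in the order asked, and still so for the second after the job is handed in, while the arm keeps its last pose, push and grip.
It also fails if it takes over 51 s, if anything falls off the work surface, if the arm or the gripper's body presses on something with over 40 N, if the wrist force passes 120 N, or if a joint passes its speed limit or range.

ROBOT

A 7-joint arm with a two-finger parallel gripper is mounted at the origin on a cart in front of the work surface, level with it; the furniture and walls round the work are solid. World frame = base frame: x ahead of the robot, y to its left, z up, the work surface at z = 0. Lengths are in m, angles in rad, forces in N, time in s.
With the tool pointing down it reaches from about 0.4 to 0.925 m from the base axis. Payload 4.1 kg.
Tool frame: the origin (TCP) lies on the front face of the gripper's body, between the roots of the fingers; the fingertips stand 73 mm ahead of it and the grasp point (between the pads) lies 54 mm ahead of it (robot.pinch_z is the distance from the TCP to the grasp point, in m); z points along the fingers, y is the line along which they close (so a half turn about z gives the same grasp; the last joint's range is limited). The gripper opens to 85 mm and grips with 20 to 120 N. Pads are 22 mm wide; open, the fingers measure 114 mm over their backs; the gripper's body (76 mm by 85 mm) begins 54 mm behind the grasp point. The pads swing forward as they close: fully open they stand 13 mm farther back than shut.
Start: joints at [-1.258, 0.398, 0.045, 1.537, -0.019, 1.207, -0.051], TCP at [0.26, 0.596, 0.304] pointing down, gripper open.
Joint ranges: [-2.82, 2.82], [-0.49, 2.23], [-1.37, 1.46], [0, 2.46], [-1.36, 4.5], [0.23, 2], [-2.94, 2.94]. Speed limits (rad/s): [2.57, 2.57, 3.14, 3.14, 3.14, 3.14, 3.14].

INTERFACE

Orientations are given as a unit quaternion [x, y, z, w].
In Python, from plant import robot, optics, order gives the robot as it stands (robot), with the cameras (optics) and the job (order).
- The arm moves only by the shell command python3 shift.py [OPENING], which reads ROWS from standard input. ROWS is a JSON list of rows, 1 to 8 of them, each of 4 numbers: dx, dy, dz in parts of the range, where 1.0 means 0.2 m, then a turn about the tool's z in fractions of the full range, 1 being 120 degrees; each row shifts and turns the commanded pose from where the row before left it, along the tool's axes as they then stand; what a row does not reach is not made up. A row lasts 1/12 s, in which the tool goes at most 0.0417 m and 0.125 rad, less where a joint would pass 70% of its speed; a pose out of reach is approached as far as the arm can. OPENING is the finger opening in m, set as the command begins (- or left out keeps the last). The fingers move at their own pace and stop on an object; the grip force is fixed at half the most. Time passes only in rows, so rows that do not move let the fingers close. It prints the time, the measured TCP pose, the force, the opening and the grip force at its end. No shift or turn number may pass 1 either way. Input that does not fit is refused with a message, and nothing moves.
- robot.get_obs(): the state, without advancing time (a new reading comes with each control period).
- optics.read_camera(name): name is "scene" or "top" or "wrist"; returns a dict with "image" (420x560x3 uint8, blue, green, red), "camera_matrix" (3x3 intrinsics, pixels), "R" (3x3) and "t" (3): a world point X has camera coordinates R X + t; the wrist camera has in their place "hand_eye" (4x4, takes a point from camera to tool coordinates, whose origin is the TCP and whose axes are the flange's). Camera axes: x right, y down, z forward; pixel columns grow to the right and rows downward; lengths in m; the calibration is good to about 2 mm. A picture is of the moment at which its call begins: read the wrist's pose just before it. There is no depth.
- order.sign_off(): hands the job in; it is judged then, once.
The state is a dict: "t": time; "qpos": joint angles; "joint_vel": joint speeds; "effort": joint torques, N m; "position": TCP position; "eef_rot": TCP orientation; "contact_force": force on the tool from outside, world axes, zero at the start; "moment": the same for the moment, N m; "width": finger opening in m; "finger_force": force on a finger pad.
Only numpy, scipy, OpenCV 4.12 (cv2) and the standard library are available. Lean on these libraries where they do the work, as an engineer would, in place of code of your own. Each camera call takes 0.05 s, during which the arm holds its last target. There are 200 camera calls.

## Working session

There is one attempt and no reset: what is moved stays moved. The work goes in short steps, Python scripts to look and compute and a shell command to move; the robot and the scene stay as the last step left them, time stands still between calls to the robot, and variables do not carry over. Pictures are saved under pics/ and viewed, at most 10 in all, crops included, and the job is handed in when it is done.

```bash
ls; mkdir -p pics; python3 - <<'E'
from plant import robot, optics, order
import cv2
o=robot.get_obs();print(o['t'],o['position'],o['eef_rot'],o['width'],robot.pinch_z)
for n in("top","scene"):
    c=optics.read_camera(n);cv2.imwrite(f"pics/{n}0.png",c["image"]);print(c["camera_matrix"],c["R"],c["t"])
E
```

```text
pics
plant.py
shift.py
0.0 [0.25992262 0.59523035 0.30283908] [ 2.04381116e-01  9.78890878e-01 -9.94920121e-04 -1.38272593e-04] 0.08563523250147075 0.0539
[[492.35554774   0.         273.25947205]
 [  0.         492.35554774 204.98457376]
 [  0.           0.           1.        ]] [[-0.02710537 -0.99963145  0.00150125]
 [-0.99100546  0.02667453 -0.13113598]
 [ 0.1310476  -0.00504224 -0.99136325]] [-0.00527153  0.56897201  1.15920654]
[[389.88520803   0.         279.99699043]
 [  0.         389.88520803 212.5661514 ]
 [  0.           0.           1.        ]] [[ 0.66477748 -0.74671185  0.02218818]
 [-0.35271311 -0.33991637 -0.87180865]
 [ 0.65853197  0.57173269 -0.48934381]] [-0.40275932  0.25937333  0.81747505]
```

View pics/top0.png

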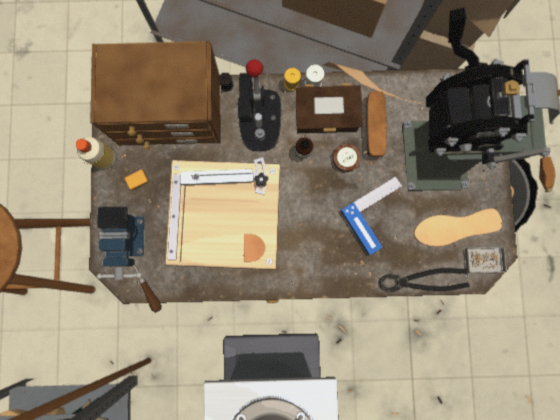

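View pics/scene0.png

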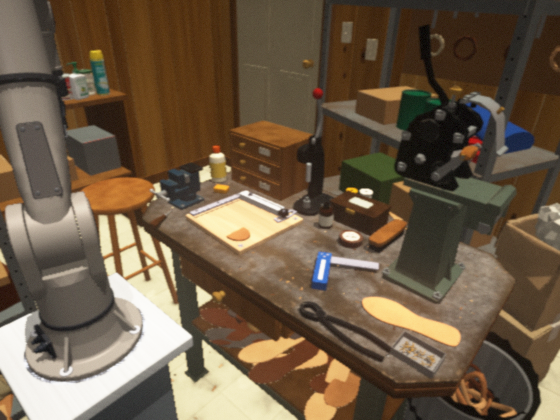

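The top view shows the square with its heel near (346,208), stock running to (375,250) and blade to (400,183). The board spans about (168–280, 160–268), with the rail on the left at x≈174 and the fence at the top at y≈178. The tan heel piece is at (254,247).

```bash
cat > h.py <<'E'
import numpy as np,cv2
from plant import robot, optics, order
def ray(c,p,z,):
    """pixels (n,2) -> world points on plane z, fixed camera"""
    K,R,t=c["camera_matrix"],np.array(c["R"]),np.array(c["t"])
    d=(np.linalg.inv(K)@np.c_[np.atleast_2d(p),np.ones(len(np.atleast_2d(p)))].T).T@R
    o=-R.T@t
    return o+d*((z-o[2])/d[:,2])[:,None]
def proj(c,X):
    q=(np.array(c["R"])@np.atleast_2d(X).T).T+c["t"]; q=(c["camera_matrix"]@q.T).T
    return q[:,:2]/q[:,2:]
def biggest(m):
    return max(cv2.findContours(m.astype(np.uint8),cv2.RETR_EXTERNAL,cv2.CHAIN_APPROX_NONE)[0],key=cv2.contourArea)
E
python3 - <<'E'
from h import *
c=optics.read_camera("top");im=c["image"];h=cv2.cvtColor(im,cv2.COLOR_BGR2HSV)
m=cv2.inRange(h,(100,120,60),(125,255,255))
m[:, :320]=0;m[:,420:]=0
b=cv2.convexHull(biggest(m)).reshape(-1,2)
W=ray(c,b,0.024)[:,:2]
r=cv2.minAreaRect(W.astype(np.float32));print("stock",r);print(cv2.boxPoints(r))
# board wood + everything: light-coloured board
m=cv2.inRange(h,(8,50,140),(30,200,255));m[:, :150]=0;m[:,300:]=0;m[:150]=0;m[280:]=0
W=ray(c,cv2.convexHull(biggest(m)).reshape(-1,2),0.018)[:,:2]
r=cv2.minAreaRect(W.astype(np.float32));print("board",r);print(cv2.boxPoints(r))
cr=cv2.resize(im[150:280,155:290],None,fx=4.4,fy=4.4,interpolation=cv2.INTER_CUBIC);cv2.imwrite("pics/b.png",cr)
E
```

```text
stock ((0.5072326064109802, -0.23355114459991455), (0.12896475195884705, 0.03841202333569527), 30.000442504882812)
[[ 0.44178635 -0.24915993]
 [ 0.46099263 -0.28242558]
 [ 0.57267886 -0.21794236]
 [ 0.5534726  -0.1846767 ]]
board ((0.554058313369751, 0.10364900529384613), (0.2724553942680359, 0.26190510392189026), 86.20069122314453)
[[ 0.41436684 -0.02360214]
 [ 0.6756964  -0.04095646]
 [ 0.6937498   0.23090014]
 [ 0.43242025  0.24825448]]
```

View pics/b.png

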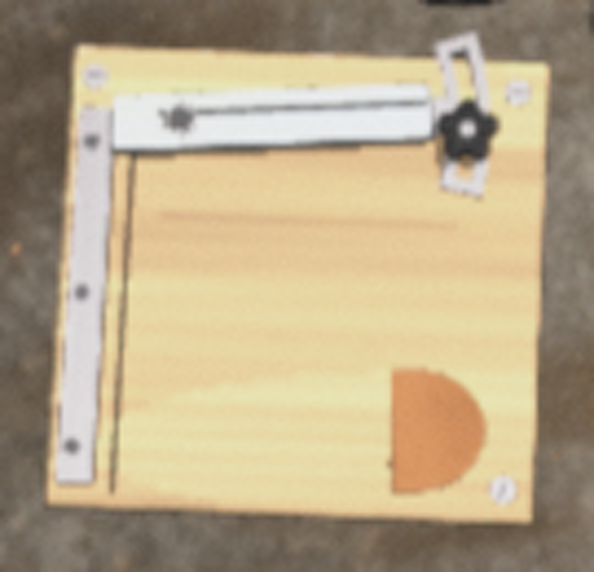

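The crop shows the rail's inner edge running from about (95,480) to (113,108), so the board is yawed about -4°. The fence's inner edge runs from (113,153) to (432,140), so it's slightly off square. The stock lies at yaw 30°. I'll turn the tool first to match the square's axes (126° in all).

Units first: shifts go in shares of 0.2 m and turns go in shares of 120 degrees. So 0.12 rad / 2.0944 = 0.0573.

```bash
echo '[[0,0,0,0.0573],[0,0,0,0.0573],[0,0,0,0.0573],[0,0,0,0.0573],[0,0,0,0.0573],[0,0,0,0.0573],[0,0,0,0.0573],[0,0,0,0.0573]]' | python3 shift.py
echo '[[0,0,0,0.0573],[0,0,0,0.0573],[0,0,0,0.0573],[0,0,0,0.0573],[0,0,0,0.0573],[0,0,0,0.0573],[0,0,0,0.0573],[0,0,0,0.0573]]' | python3 shift.py
echo '[[0,0,0,0.0573],[0,0,0,0.0573],[0,0,0,0.022],[0,0,0,0]]' | python3 shift.py
cat >> h.py <<'E'
def yaw_xy():
    from scipy.spatial.transform import Rotation as Ro
    o=robot.get_obs();M=Ro.from_quat(o["eef_rot"]).as_matrix();return o,M
def rel(target):
    "tool-axes displacement to world TCP target"
    o,M=yaw_xy();d=M.T@(np.array(target)-o["position"])
    print("pos",o["position"].round(4),"tool y deg",np.degrees(np.arctan2(M[1,1],M[0,1])).round(2),"q",np.round(o["qpos"],2),"rel",d.round(4));return d
E
python3 - <<'E'
from h import *
rel([0.515,-0.228,0.25])
c=optics.read_camera("wrist");cv2.imwrite("pics/w0.png",c["image"]);print(c["camera_matrix"],c["hand_eye"])
E
```

```text
t: 0.82
position: [0.26, 0.5955, 0.3035]
eef_rot: [0.636, 0.772, -0.0, 0.0]
contact_force: [0.3, 0.1, 0.5]
width: 0.0856
finger_force: 0.0
t: 1.48
position: [0.26, 0.5955, 0.3035]
eef_rot: [0.92, 0.391, -0.0, 0.0]
contact_force: [0.7, 0.6, 0.3]
width: 0.0856
finger_force: 0.0
t: 1.82
position: [0.2599, 0.5956, 0.3035]
eef_rot: [0.966, 0.259, -0.0, 0.0]
contact_force: [-0.7, 0.5, -0.5]
width: 0.0851
finger_force: 0.0
pos [0.2599 0.5956 0.3035] tool y deg -60.01 q [-1.56  0.43  0.47  1.55 -0.2   1.21 -2.11] rel [-0.1907  0.8408  0.0541]
[[328.55673093   0.         279.20018409]
 [  0.         328.55673093 212.15780723]
 [  0.           0.           1.        ]] [[ 1.69787866e-03 -9.47420557e-01 -3.19986572e-01  8.28995097e-02]
 [ 9.99998158e-01  1.32207880e-03  1.39165496e-03  1.74545200e-03]
 [-8.95435050e-04 -3.19988345e-01  9.47421056e-01 -7.07806289e-02]
 [ 0.00000000e+00  0.00000000e+00  0.00000000e+00  1.00000000e+00]]
```

View pics/w0.png

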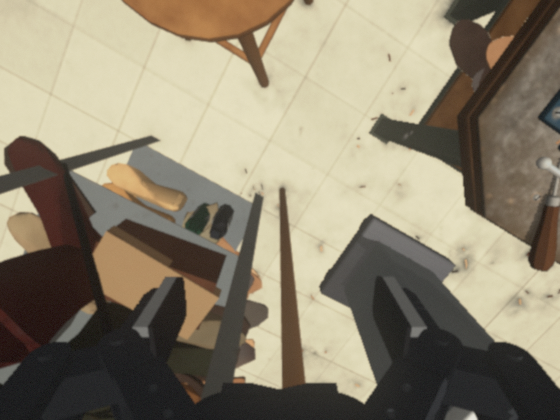

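In the wrist view the open fingertips are at about (184,280) and (376,278). That puts them about 58 mm ahead of the TCP, so the 73 mm figure is for shut fingers.

Converted, 0.038 m / 0.2 = 0.19, -0.0085 m / 0.2 = -0.0425.

```bash
R='rows'; echo '[[-0.0425,0.19,0,0],[-0.0425,0.19,0,0],[-0.0425,0.19,0,0],[-0.0425,0.19,0,0],[-0.0425,0.19,0,0],[-0.0425,0.19,0,0],[-0.0425,0.19,0,0],[-0.0425,0.19,0,0]]' | python3 shift.py | tail -3
echo '[[-0.0425,0.19,0,0],[-0.0425,0.19,0,0],[-0.0425,0.19,0,0],[-0.0425,0.19,0,0],[-0.0425,0.19,0,0],[-0.0425,0.19,0,0],[-0.0425,0.19,0,0],[-0.0425,0.19,0,0]]' | python3 shift.py |tail -3
python3 - <<'E'
from h import *
rel([0.515,-0.228,0.25])
c=optics.read_camera("scene");h=cv2.cvtColor(c["image"],cv2.COLOR_BGR2HSV)
# cross-check stock in scene view: top-centre of stock
print("predicted stock corners px",proj(c,[[.4418,-.2492,.024],[.461,-.2824,.024],[.5727,-.2179,.024],[.5535,-.1847,.024]]).round(0))
m=cv2.inRange(h,(100,120,40),(125,255,255));m[:, :300]=0;m[:,345:]=0;m[:240]=0
b=biggest(m);print("blue bbox",cv2.boundingRect(b))
E
```

```text
contact_force: [1.0, -0.3, 1.0]
width: 0.0855
finger_force: 0.0
contact_force: [1.2, 1.7, 0.2]
width: 0.0855
finger_force: 0.0
pos [ 0.4465 -0.0008  0.3042] tool y deg -59.87 q [-1.05  0.02  0.98  2.01 -0.02  1.11 -1.1 ] rel [-0.0549  0.231   0.0538]
predicted stock corners px [[312. 281.]
 [327. 283.]
 [332. 253.]
 [318. 251.]]
blue bbox (312, 252, 19, 36)
```

Converted, 0.0385 m / 0.2 = 0.1925, 0.024 m / 0.2 = 0.12.

```bash
echo '[[-0.046,0.1925,0,0],[-0.046,0.1925,0,0],[-0.046,0.1925,0.05,0],[-0.046,0.1925,0.05,0],[-0.046,0.1925,0.05,0],[-0.046,0.1925,0.12,0],[0,0,0,0],[0,0,0,0]]' | python3 shift.py | tail -3
python3 - <<'E'
from h import *
o,M=yaw_xy();p=o["position"]
c=optics.read_camera("wrist");im=c["image"];H=np.array(c["hand_eye"])
h=cv2.cvtColor(im,cv2.COLOR_BGR2HSV);m=cv2.inRange(h,(100,120,50),(125,255,255))
b=cv2.convexHull(biggest(m)).reshape(-1,2)
d=(np.linalg.inv(c["camera_matrix"])@np.c_[b,np.ones(len(b))].T).T@H[:3,:3].T@M.T
og=M@H[:3,3]+p
W=og+d*((0.024-og[2])/d[:,2])[:,None]
r=cv2.minAreaRect(W[:,:2].astype(np.float32));print(r);B=cv2.boxPoints(r);print(B)
rel([0.515,-0.228,0.083]);cv2.imwrite("pics/w1.png",im)
E
```

```text
contact_force: [-0.1, 0.7, 0.4]
width: 0.0854
finger_force: 0.0
((0.5098514556884766, -0.23510125279426575), (0.12859758734703064, 0.03527308255434036), 30.069807052612305)
[[ 0.44536942 -0.25205553]
 [ 0.46304315 -0.2825814 ]
 [ 0.5743335  -0.21814698]
 [ 0.55665976 -0.18762112]]
pos [ 0.5126 -0.2234  0.2515] tool y deg -60.09 q [-0.41  0.44  0.97  1.84 -0.41  1.08 -0.34] rel [0.     0.0054 0.1685]
```

View pics/w1.png

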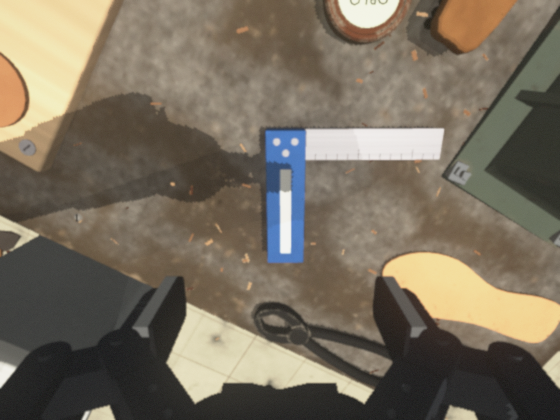

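The wrist view shows the stock at (267–305, 130–263) and the blade out to (443,143). Both sizes check (129 × 35 mm) and the fingers straddle the stock. Next I'll descend and grip.

Converted, 0.035 m / 0.2 = 0.175, 0.009 m / 0.2 = 0.045.

```bash
echo '[[0.005,0.045,0.15,0],[0,0,0.17,0],[0,0,0.175,0],[0,0,0.175,0],[0,0,0.1,0],[0,0,0.0775,0],[0,0,0,0],[0,0,0,0]]' | python3 shift.py 
echo '[[0,0,0,0],[0,0,0,0],[0,0,0,0],[0,0,0,0],[0,0,0,0],[0,0,0,0],[0,0,0,0],[0,0,0,0]]' | python3 shift.py 0
```

```text
t: 4.63
position: [0.5193, -0.2277, 0.0832]
eef_rot: [0.965, 0.261, 0.0, -0.001]
contact_force: [-0.2, -0.1, 1.3]
width: 0.0854
finger_force: 0.0
t: 5.3
position: [0.5192, -0.23, 0.084]
eef_rot: [0.966, 0.259, 0.001, -0.0]
contact_force: [-1.3, 1.9, 6.6]
width: 0.0343
finger_force: 61.5
```

Converted, -0.03 m / 0.2 = -0.15, -0.02 m / 0.2 = -0.1.

```bash
echo '[[0,0,-0.1,0],[0,0,-0.15,0],[0,0,-0.15,0],[0,0,-0.1,0],[0,0,0,0],[0,0,0,0]]' | python3 shift.py 
python3 - <<'E'
from h import *
c=optics.read_camera("wrist");cv2.imwrite("pics/w2.png",c["image"])
c=optics.read_camera("top");im=c["image"];h=cv2.cvtColor(im,cv2.COLOR_BGR2HSV)
# rail inner edge & fence inner edge: wood/metal boundary by saturation
S=h[:,:,1].astype(float)
def edge(prof):  # subpixel max gradient
    g=np.abs(np.diff(cv2.GaussianBlur(prof.reshape(1,-1),(0,0),1).ravel()));i=int(g[1:-1].argmax())+1
    d=g[i-1]-2*g[i]+g[i+1];return i+.5+(0.5*(g[i-1]-g[i+1])/d if d else 0)
P=np.array([[172+edge(S[r,172:186]),r] for r in range(190,255)])
F=np.array([[k,178+edge(S[178:192,k])] for k in range(192,246)])
for n,Q,z in(("rail",P,.026),("fence",F,.018+.0)):
    W=ray(c,Q,z)[:,:2];vx,vy,x0,y0=cv2.fitLine(W.astype(np.float32),cv2.DIST_HUBER,0,.001,.001).ravel()
    print(n,np.degrees(np.arctan2(vy,vx)),(x0,y0), np.std((W-[x0,y0])@[-vy,vx]))
E
```

```text
t: 5.8
position: [0.5187, -0.2297, 0.183]
eef_rot: [0.966, 0.259, 0.001, -0.0]
contact_force: [-1.0, 1.0, -3.5]
width: 0.0343
finger_force: 61.1
rail -3.8211005 (np.float32(0.5230408), np.float32(0.21408549)) 0.00029648009423994756
fence -89.340744 (np.float32(0.629809), np.float32(0.11824764)) 0.00024664636102698033
```

View pics/w2.png

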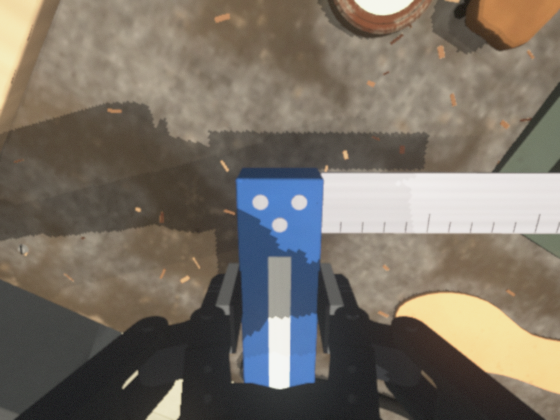

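The square is held level: the stock's end is at row 180, columns 239–321, and the heel sits at tool (0.053, -0.018). The board yaw is -3.8°, the rail face checks at 108 mm, and the fence is about +0.08 rad off. Now I'll carry the square towards the board.

Converted, -0.0307 m / 0.2 = -0.1535, 0.0216 m / 0.2 = 0.108.

```bash
echo '[[0.108,-0.1535,0,0],[0.108,-0.1535,0,0],[0.108,-0.1535,0,0],[0.108,-0.1535,0,0],[0.108,-0.1535,0,0],[0.108,-0.1535,0,0],[0,0,0,0]]' | python3 shift.py |tail -3
echo '[[0,0,0,0.0563],[0,0,0,0.0563],[0,0,0,0.0563],[0,0,0,0.0563],[0,0,0,0.0563],[0,0,0,0]]' | python3 shift.py |tail -3
python3 - <<'E'
from h import *
rel([.5561,.1815,.12])
E
```

```text
contact_force: [0.0, 1.2, -3.8]
width: 0.0345
finger_force: 61.3
contact_force: [0.7, -0.4, -3.0]
width: 0.034
finger_force: 61.3
pos [ 0.5375 -0.0056  0.1809] tool y deg -93.9 q [-0.87  0.57  1.07  1.95 -0.6   0.99 -1.15] rel [ 0.006  -0.188   0.0605]
```

Converted, -0.0376 m / 0.2 = -0.188, 0.0012 m / 0.2 = 0.006.

```bash
echo '[[0.006,-0.188,0,0],[0.006,-0.188,0,0],[0.006,-0.188,0,0],[0.006,-0.188,0,0],[0.006,-0.188,0,0],[0,0,0.15,0],[0,0,0.15,0],[0,0,0,0]]' | python3 shift.py |tail -3
python3 - <<'E'
from h import *
o,M=yaw_xy();p=o["position"];rel([.5561,.1815,.102])
cam=optics.read_camera("wrist");H=np.array(cam["hand_eye"])
c=optics.read_camera("top");im=c["image"]
def wp(px,z):
    d=M@H[:3,:3]@np.linalg.inv(cam["camera_matrix"])@np.r_[px,1];og=M@H[:3,3]+p;return og+d*((z-og[2])/d[2])
cv2.imwrite("pics/w3.png",cam["image"])
E
```

```text
contact_force: [-1.9, -0.3, -3.5]
width: 0.0346
finger_force: 61.5
pos [0.5525 0.1823 0.1165] tool y deg -93.49 q [-1.07  0.73  0.96  1.88 -0.73  0.95 -1.4 ] rel [0.0039 0.0005 0.0145]
```

View pics/w3.png

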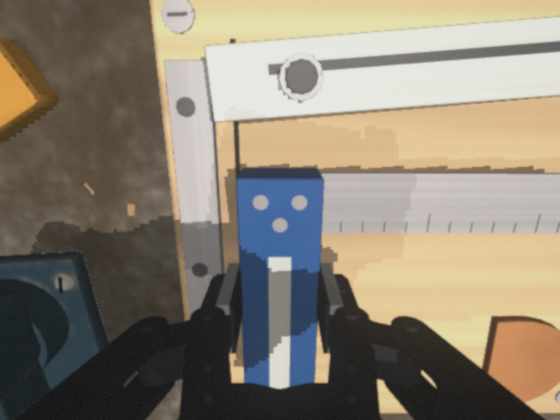

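The wrist view shows the stock's left face at column 239 and the rail's inner edge at about column 216. The fence face is at about row 120 above the stock's end at row 175, so both clearances are there. I'll lower onto the board.

Converted, 0.006 m / 0.2 = 0.03, 0.004 m / 0.2 = 0.02.

```bash
echo '[[0,0,0.03,0],[0,0,0.02,0],[0,0,0,0]]' | python3 shift.py |sed -n '2p;4p'
echo '[[0,0,0.01,0],[0,0,0,0]]' | python3 shift.py |sed -n '2p;4p'
echo '[[0,0,0.01,0],[0,0,0,0]]' | python3 shift.py |sed -n '2p;4p'
```

```text
position: [0.5573, 0.1811, 0.1132]
contact_force: [0.4, 0.6, -2.6]
position: [0.5572, 0.1815, 0.1112]
contact_force: [-0.3, 1.0, -3.0]
position: [0.557, 0.1817, 0.1088]
contact_force: [0.5, 0.7, -2.9]
```

Converted, 0.003 m / 0.2 = 0.015, 0.002 m / 0.2 = 0.01.

```bash
echo '[[0,0,0.015,0],[0,0,0.01,0],[0,0,0,0]]' | python3 shift.py |sed -n '2p;4p'
echo '[[0,0,0.005,0],[0,0,0,0]]' | python3 shift.py |sed -n '2p;4p'
echo '[[0,0,0.005,0],[0,0,0,0]]' | python3 shift.py |sed -n '2p;4p'
```

```text
position: [0.5567, 0.1816, 0.1033]
contact_force: [0.1, 0.4, -3.4]
position: [0.557, 0.1816, 0.1026]
contact_force: [-1.0, -0.5, -2.8]
position: [0.5572, 0.1816, 0.102]
contact_force: [-0.8, -0.9, -1.3]
```

```bash
echo '[[0,0,0.004,0],[0,-0.015,0,0],[0,-0.015,0,0],[0,-0.015,0,0],[0,0,0,0]]' | python3 shift.py |sed -n '2p;4p'
echo '[[0,-0.005,0,0],[0,0,0,0]]' | python3 shift.py |sed -n '2p;4p'
echo '[[0,-0.005,0,0],[0,0,0,0]]' | python3 shift.py |sed -n '2p;4p'
echo '[[0,-0.005,0,0],[0,0,0,0]]' | python3 shift.py |sed -n '2p;4p'
```

```text
position: [0.5587, 0.19, 0.102]
contact_force: [-0.5, -3.2, 6.6]
position: [0.5588, 0.1906, 0.102]
contact_force: [0.3, -4.1, 5.5]
position: [0.5589, 0.1915, 0.102]
contact_force: [-0.3, -4.1, 5.6]
position: [0.5589, 0.1924, 0.102]
contact_force: [-0.8, -4.0, 5.9]
```

Converted, -0.001 m / 0.2 = -0.005.

```bash
for i in 1; do echo '[[0,-0.005,0,0],[0,0,0,0]]' | python3 shift.py |sed -n '2p;4p'
echo '[[0,-0.005,0,0],[0,0,0,0]]' | python3 shift.py |sed -n '2p;4p'
echo '[[0,-0.0025,0,0],[0,0,0,0]]' | python3 shift.py |sed -n '2p;4p'; done
```

```text
position: [0.559, 0.1935, 0.102]
contact_force: [-0.7, -4.2, 5.5]
position: [0.5591, 0.1944, 0.102]
contact_force: [0.1, -4.2, 4.8]
position: [0.5591, 0.1949, 0.102]
contact_force: [0.3, -3.4, 5.5]
```

Converted, -0.001 m / 0.2 = -0.005.

```bash
echo '[[0,-0.005,0,0],[0,0,0,0]]' | python3 shift.py |sed -n '2p;4p'
echo '[[0,-0.005,0,0],[0,0,0,0]]' | python3 shift.py |sed -n '2p;4p'
python3 - <<'E'
from h import *
rel([.5561,.1815,.102]);cam=optics.read_camera("wrist");cv2.imwrite("pics/w4.png",cam["image"])
E
```

```text
position: [0.5591, 0.1952, 0.102]
contact_force: [-0.3, -5.6, 6.2]
position: [0.5592, 0.1954, 0.102]
contact_force: [-0.7, -6.0, 5.8]
pos [0.5592 0.1954 0.102 ] tool y deg -93.83 q [-1.07  0.75  0.94  1.87 -0.76  0.92 -1.41] rel [-0.0022  0.0141  0.0001]
```

View pics/w4.png

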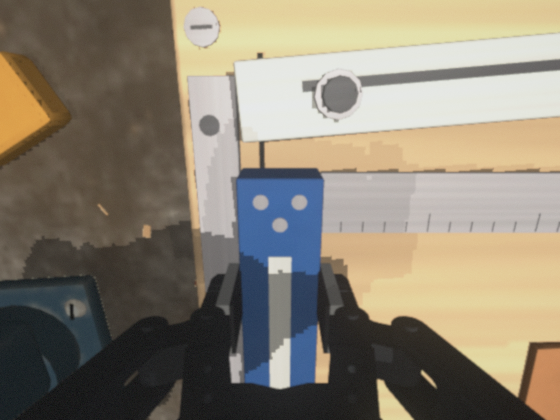

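The stock touches the rail (its face is at column 239, meeting the rail edge), and the fence is about 15 mm ahead. I'll slide the square along the rail towards it.

Converted, 0.003 m / 0.2 = 0.015.

```bash
echo '[[0.015,0,0,0],[0.015,0,0,0],[0.015,0,0,0],[0.015,0,0,0],[0,0,0,0]]' | python3 shift.py |sed -n '2p;4p'
echo '[[0.01,0,0,0],[0,0,0,0]]' | python3 shift.py |sed -n '2p;4p'
echo '[[0.0075,0,0,0],[0,0,0,0]]' | python3 shift.py |sed -n '2p;4p'
echo '[[0.0075,0,0,0],[0,0,0,0]]' | python3 shift.py |sed -n '2p;4p'
```

```text
position: [0.567, 0.195, 0.1019]
contact_force: [-12.5, -4.9, 17.9]
position: [0.5685, 0.1949, 0.1019]
contact_force: [-13.6, -5.4, 20.2]
position: [0.5699, 0.1947, 0.1019]
contact_force: [-13.7, -5.5, 20.1]
position: [0.5714, 0.1946, 0.1019]
contact_force: [-13.6, -5.7, 19.8]
```

Converted, -0.001 m / 0.2 = -0.005.

```bash
echo '[[0,0,-0.005,0],[0,0,0,0]]' | python3 shift.py |sed -n '2,4p'
echo '[[0.0075,0,-0.0025,0],[0,0,0,0]]' | python3 shift.py |sed -n '2,4p'
echo '[[0.0075,0,0,0],[0,0,0,0]]' | python3 shift.py |sed -n '2,4p'
```

```text
position: [0.5723, 0.1947, 0.102]
eef_rot: [0.999, -0.033, -0.004, 0.002]
contact_force: [-9.2, -5.4, 9.8]
position: [0.5738, 0.1946, 0.102]
eef_rot: [0.999, -0.033, -0.004, 0.002]
contact_force: [-7.3, -6.0, 7.5]
position: [0.5742, 0.1946, 0.102]
eef_rot: [0.999, -0.033, -0.005, 0.002]
contact_force: [-10.9, -5.8, 9.0]
```

Converted, 0.001 m / 0.2 = 0.005, -0.0003 m / 0.2 = -0.0015.

```bash
echo '[[0.005,0,-0.0015,0],[0,0,0,0]]' | python3 shift.py |sed -n '2p;4p'
echo '[[0.005,0,-0.0015,0],[0,0,0,0]]' | python3 shift.py |sed -n '2p;4p'
cat > fm.py <<'E'
from h import *
o,M=yaw_xy();p=o["position"];cam=optics.read_camera("wrist");H=np.array(cam["hand_eye"]);im=cam["image"]
import sys;cv2.imwrite(sys.argv[1],im)
print("pos",p.round(4),"F",o["contact_force"].round(1),"M",o["moment"].round(2),"tool y",np.degrees(np.arctan2(M[1,1],M[0,1])).round(2))
E
python3 fm.py pics/w5.png
```

```text
position: [0.5744, 0.1946, 0.102]
contact_force: [-12.3, -5.8, 9.9]
position: [0.5754, 0.1945, 0.102]
contact_force: [-12.2, -5.1, 8.7]
pos [0.5754 0.1945 0.102 ] F [-12.2  -5.1   8.7] M [-1.19  2.23  0.41] tool y -93.74
```

View pics/w5.png

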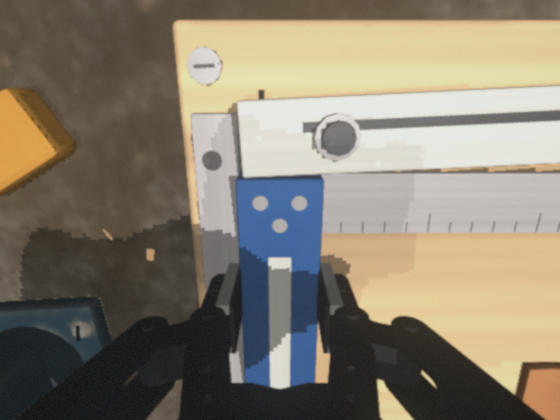

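The heel now touches the fence at (240,177). The fence has swung partway and its face still tilts from (245,176) to (560,163). I'll keep pressing.

Converted, 0.001 m / 0.2 = 0.005, -0.0002 m / 0.2 = -0.001.

```bash
echo '[[0.005,0,-0.001,0],[0,0,0,0]]' | python3 shift.py |sed -n '2p;4p'
echo '[[0.005,0,-0.001,0],[0,0,0,0]]' | python3 shift.py |sed -n '2p;4p'
echo '[[0.005,0,-0.001,0],[0,0,0,0]]' | python3 shift.py |sed -n '2p;4p'
echo '[[0.005,0,-0.001,0],[0,0,0,0]]' | python3 shift.py |sed -n '2p;4p'
```

```text
position: [0.5765, 0.1945, 0.102]
contact_force: [-10.8, -5.2, 6.8]
position: [0.5771, 0.1944, 0.1021]
contact_force: [-11.4, -4.5, 7.2]
position: [0.5772, 0.1944, 0.102]
contact_force: [-13.2, -5.0, 7.9]
position: [0.5774, 0.1944, 0.1021]
contact_force: [-16.8, -4.8, 9.7]
```

```bash
echo '[[0,-0.01,0,0],[0,-0.005,0,0],[0,0,0,0]]' | python3 shift.py |sed -n '2p;4p'
echo '[[0,-0.01,-0.0015,0],[0,0,0,0]]' | python3 shift.py |sed -n '2p;4p'
python3 fm.py pics/w6.png
```

```text
position: [0.5774, 0.1947, 0.1021]
contact_force: [-16.3, -8.6, 9.5]
position: [0.5774, 0.195, 0.1021]
contact_force: [-16.1, -12.3, 9.0]
pos [0.5774 0.195  0.1021] F [-16.1 -12.3   9. ] M [-2.55  3.13  0.54] tool y -93.81
```

View pics/w6.png

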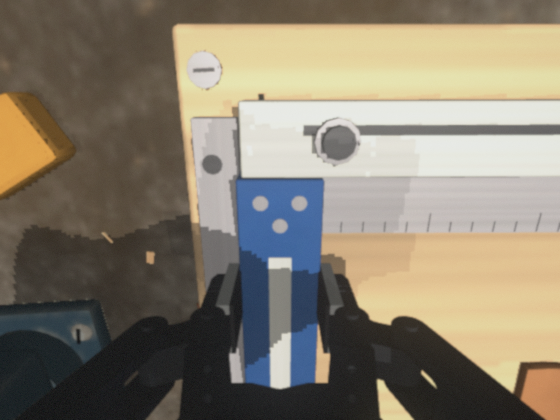

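The fence face (row 178) now runs parallel to the blade, and its inner end meets the stock end. I'll check the angles numerically.

```bash
python3 - <<'E'
from h import *
o,M=yaw_xy();p=o["position"];cam=optics.read_camera("wrist");H=np.array(cam["hand_eye"])
def wray(b,z):
    d=(np.linalg.inv(cam["camera_matrix"])@np.c_[b,np.ones(len(b))].T).T@H[:3,:3].T@M.T;og=M@H[:3,3]+p
    return (og+d*((z-og[2])/d[:,2])[:,None])[:,:2]
h=cv2.cvtColor(cam["image"],cv2.COLOR_BGR2HSV).astype(float);S=h[:,:,1];V=h[:,:,2]
def edge(pr):
    g=np.abs(np.diff(cv2.GaussianBlur(pr.reshape(1,-1),(0,0),1).ravel()));i=int(g[1:-1].argmax())+1
    d=g[i-1]-2*g[i]+g[i+1];return i+.5+(0.5*(g[i-1]-g[i+1])/d if d else 0)
def col(ch,a,b,ks):return np.array([[k,a+edge(ch[a:b,k])] for k in ks])
def row(ch,a,b,rs):return np.array([[a+edge(ch[r,a:b]),r] for r in rs])
for n,Q,z in(("fence in",col(V,170,190,range(335,555)),.040),("fence back",col(S,92,110,range(270,555)),.040),
  ("blade low",col(S,226,242,range(380,555)),.031),("board far",col(V,15,35,range(230,555)),.018),
  ("rail out",row(V,185,205,range(125,210)),.026),("stock left",row(S,230,246,range(185,260)),.042),("stock right",row(S,312,330,range(240,262)),.042)):
    W=wray(Q,z);vx,vy,x0,y0=cv2.fitLine(W.astype(np.float32),cv2.DIST_HUBER,0,.001,.001).ravel()
    print(n,(np.degrees(np.arctan2(vy,vx))%90).round(2)-90,(round(float(x0),4),round(float(y0),4)),"sd mm",(1e3*np.std((W-[x0,y0])@[-vy,vx])).round(2))
E
```

```text
fence in -3.7600021 (0.6265, 0.1198) sd mm 0.05
fence back -3.5999985 (0.6572, 0.1391) sd mm 0.02
blade low -3.7699966 (0.5959, 0.1002) sd mm 0.04
board far -3.6200027 (0.6862, 0.1301) sd mm 0.02
rail out -10.559998 (0.6352, 0.2291) sd mm 1.97
stock left -3.5699997 (0.6095, 0.2085) sd mm 0.05
stock right -2.0199966 (0.5966, 0.174) sd mm 0.07
```

Converted, -0.0015 m / 0.2 = -0.0075, -0.0003 m / 0.2 = -0.0015.

```bash
echo '[[0,-0.0075,-0.0015,0],[0,0,0,0],[0,0,0,0],[0,0,0,0],[0,0,0,0],[0,0,0,0],[0,0,0,0]]' | python3 shift.py; python3 -c "
from plant import robot, optics, order
print(order.sign_off())"
```

```text
t: 14.28
position: [0.5774, 0.1952, 0.1022]
eef_rot: [0.999, -0.034, -0.009, 0.006]
contact_force: [-15.6, -14.4, 7.0]
width: 0.034
finger_force: 62.6
the job is handed in; nothing more can be done
None
```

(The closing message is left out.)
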